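# Screw the adjusting collar back onto the coffee grinder

### The job

The coffee grinder has just been brushed out: put its black adjusting collar back. Pick the collar up from the counter, set it level over the threaded neck on top of the grinder and screw it down clockwise, re-gripping as you go and keeping count (half a turn to a turn and a half), until the sprung brass ring under it pushes back and the turning gets clearly stiffer; stop there, snug but not run down hard, let go, and leave the other things on the counter alone.

Things in the scene. Friction and masses are not known exactly. Their poses are not given: they have to be found in the camera images.
- collar_center (a point): Centre of the adjusting collar: a loose black ring with a narrower aluminium upper rim and an orange index line, open at both ends, 60 mm outside diameter, 45 mm bore, 30 mm high, 0.2 kg, standing flat on the counter right way up. The point is on its axis, 15 mm above its underside. Grip it from above across its outside, in its upper half, so that the fingertips stay above its underside.
- collar: The same collar; origin at the centre of its underside, z up along its axis. Inside it four brass thread pins of 4 mm diameter stand in to a circle of 35 mm diameter, two 8 mm and two 12.5 mm above the underside. Unsupported or tilted it may cross the thread, so keep it level in the grip until it has turned about half a turn.
- grinder: Small countertop coffee grinder without its hopper, fixed to the counter: cream tower, black base 200 x 122 mm, chute and catch cup towards its own -x (105 mm in front of the neck's axis at most), on top a round aluminium deck 131 mm above the counter with an upright steel neck in its middle. Origin on the counter under the axis of the neck, z up.
- neck_top (a point): Centre of the top of the steel neck, 177 mm above the counter, 46 mm above the deck. Core 32.6 mm in diameter; the top 6 mm taper to 24 mm. A right-handed two-start round thread, 41 mm over its crests, begins 8 mm below the top and ends 12 mm above the deck. Clockwise turns, seen from above, lower the collar 18 mm each.
- neck_foot (a point): Point on the neck's axis at the deck, 131 mm above the counter. Set on the neck, the collar first rests with its underside 25 to 34 mm above this point, depending on how it is turned; any clockwise turn then catches the thread. From there it takes half a turn to a turn and a half until it is snug on the sprung ring; the thread holds it when let go.
- grinder_brush_mid (a point): Bystander: a brush with a wooden handle and black bristles, 182 x 31 x 20 mm, lying on the counter in front of the grinder; the point is at its middle, 10 mm up.
- tamper_mid (a point): Bystander: a steel coffee tamper with a black handle, 58 mm in diameter, 102 mm high, standing to the left; the point is on its axis, 50 mm up.
- filter_basket_mid (a point): Bystander: a small steel filter basket, 68 mm in diameter, 25 mm high, on the counter on the right; the point is on its axis, half-way up.
- brass_ring (a point): Point on the neck's axis 15 mm above the deck: the mean height of the top of the sprung brass ring (56 mm across) round the neck's foot. The real top stands 11.5 to 18.5 mm above the deck, as the burrs have worn, and is not measured. It pushes back with 5 N, then 20 N more per mm (20 degrees of turn). Snug: 15 to 80 N, felt as 0.1 to 0.6 N m (scattered when read at rest); over 110 N: run down hard.
Not all that is in view belongs to the job. What is shaped like the collar but blue or green is not meant.

How it is judged:
On the way, in this order (a step that is already met when the one before it is completed fails the run):
1. the collar sits level over the neck, on the start of the thread (horizontal distance between collar and neck_top below 0.004 m and angle between collar's own z axis and vertical below 0.1 rad and z of collar in the frame of neck_top between -0.0235 and -0.008 m), for 0.1 s.
2. the thread has caught and has drawn the collar down, still level (horizontal distance between collar and neck_top below 0.004 m and angle between collar's own z axis and vertical below 0.1 rad and z of collar in the frame of neck_top below -0.026 m), for 0.1 s.
At the end, for the whole second after the job is handed in: The collar is screwed down on the neck, level (within 0.06 rad) and centred (within 4 mm), at rest, and snug on the sprung brass ring: the ring pushes on it with 15 to 80 N (contact force between collar and carrier_ring_c0 between 15 and 80 N and horizontal distance between collar and neck_top below 0.004 m and angle between collar's own z axis and vertical below 0.06 rad and linear speed of collar below 0.01 m/s); the robot touches nothing.
It fails at once if the collar is run down hard: more than 110 N on the brass ring (contact force between collar and carrier_ring_c0 above 110 N).
It fails at once if the gripper itself knocks the grinder (more than 15 N) (contact force between the fingers and grinder above 15 N).
It fails at once if the brush, tamper or filter basket is moved by more than 20 mm (distance of any of grinder_brush_mid, tamper_mid, filter_basket_mid from where it was at the start of the episode above 0.02 m).
It also fails if it takes over 72 s, if anything falls off the work surface, if the arm or the gripper's body presses on something with over 40 N, if the wrist force passes 120 N, or if a joint passes its speed limit or range.

### The arm

A 6-joint arm with a two-finger parallel gripper is mounted at the origin on a cart in front of the work surface, level with it; the furniture and walls round the work are solid. World frame = base frame: x ahead of the robot, y to its left, z up, the work surface at z = 0. Lengths are in m, angles in rad, forces in N, time in s.
With the tool pointing down it reaches from about 0.4 to 0.825 m from the base axis. Payload 7 kg.
Tool frame: the origin (TCP) lies at the centre of the arm's flange, where the gripper is bolted on; the fingertips stand 178 mm ahead of it and the grasp point (between the pads) lies 159 mm ahead of it (arm.tip_reach is the distance from the TCP to the fingertips, in m); z points along the fingers, y is the direction in which the jaws open and shut (so a half turn about z gives the same grasp; the last joint's range is limited). The gripper opens to 88 mm and grips with 3 to 60 N. Pads are 19 mm wide; open, the fingers measure 130 mm over their backs; the gripper's body (78 mm by 193 mm) begins 47 mm behind the grasp point.
Start: joints at [-1.038, 0.359, 0.012, 0, -1.224, -0.288], TCP at [0.164, -0.655, 0.405] pointing down, gripper open.
Joint ranges: [-3.07, 3.07], [-1.43, 2.12], [-1.02, 1.25], [-3.03, 1.67], [-3.05, -0], [-3.03, 3.03]. Speed limits (rad/s): [2.39, 2.39, 3.01, 3.14, 3.14, 3.14].

### API

Orientations are given as [roll, pitch, yaw] about the fixed x, y, z axes, in that order (R = Rz(yaw) Ry(pitch) Rx(roll)).
In Python, from station import arm gives the robot as it stands.
- The arm moves only by the shell command python3 -m inch 'ROWS' [OPENING] [FORCE]. ROWS is JSON, a list that holds one entry, the list of rows, each a list of 6 numbers: the shift along the world's x, y, z in units of 200 mm (1.0 is 200 mm), then the turn, a rotation vector about the world's x, y, z in units of 180 degrees (1.0 is 180 degrees). A call has 1 to 8 rows; each row is the pose to reach, as a shift and turn from the pose commanded when the call began, turning the shorter way round; what a row does not reach only later rows make up. A row lasts 1/8 s, in which the tool goes at most 62.5 mm and 10.7 degrees, less where a joint would pass 70% of its speed; a pose out of reach is approached as far as the arm can. A call with a number of a shift or a turn outside -1 to 1 is refused whole. A call with a gripper value outside its range is refused whole. OPENING is the finger opening in mm, from 0 to 87.6, set as the call begins (- or left out, the last holds). The fingers move at their own pace and stop on an object; FORCE is the grip in N (left out, the last holds). Time passes only in rows, so rows that repeat a pose let the fingers close. It gives the time, the measured TCP pose, the force and the opening at its end, in the units of the state.
- arm.get_state(): the state, without advancing time (a new reading comes with each control period).
- arm.grab_frame(name): name is "scene" or "top"; returns the picture (384x512x3 uint8, blue, green, red); there is no depth.
- arm.camera_params(name): a dict with "vertical_fov" (degrees; the focal length in pixels is half the picture's height over the tangent of half this angle, whatever the lens; pixels are square), "cx", "cy" (the principal point, pixels), "pose" (4x4, takes a point from camera to world coordinates). Camera axes: x right, y down, z forward; pixel columns grow to the right and rows downward; lengths in m; the calibration is good to about 2 mm. A picture is of the moment at which its call begins. camera_params takes no time and is no camera call.
- arm.job_done(): hands the job in, once; it reports no verdict.
Trained networks look in the newest picture that a camera, given by its name, has taken for a name from the list of things; names that differ only in an ending like _2 or _b are one class to them, and where a whole thing is asked for, a point or a joint stands for the part that bears it (a point fixed in the world has none). Each returns a list of dicts, best first, with "score" (0 to 1); they miss things now and then, are a little off and sometimes report something else, mostly with a low value. They report only what shows in the picture. A call takes as long as a camera call. They do not tell look-alikes from the thing itself.
- arm.search_frame(target, camera): "box" ([left, top, right, bottom] in pixels, round what is visible of it).
- arm.regions_of(target, camera): "region" (384x512 bool, what is visible of it) and "box" ([left, top, right, bottom] in pixels, round what is visible of it).
The state is a dict: "t": time; "q": joint angles; "qd": joint speeds; "joint_efforts": joint torques, N m; "eef_pos": TCP position; "ee_rot": TCP orientation; "force": force on the tool from outside, world axes, zero at the start; "moment": the same for the moment, N m; "width": finger opening in m.
Only numpy, scipy, OpenCV 4.12 (cv2) and the standard library are available. Lean on these libraries where they do the work, as an engineer would, in place of code of your own. Each camera call takes 0.05 s, during which the arm holds its last target.

## Working session

There is one attempt and no reset: what is moved stays moved. The work goes in short steps, Python scripts to look and compute and a shell command to move; the robot and the scene stay as the last step left them, time stands still between calls to the robot, and variables do not carry over. Pictures are saved under pics/ and viewed, and the job is handed in when it is done.

```bash
ls; mkdir -p pics; cat > h.py <<'E'
import numpy as np, cv2, json
from station import arm
def K(n):
    p=arm.camera_params(n); f=192/np.tan(np.radians(p['vertical_fov'])/2)
    return f,p['cx'],p['cy'],np.array(p['pose'])
def ray(n,u,v):
    f,cx,cy,P=K(n); d=P[:3,:3]@np.array([(u-cx)/f,(v-cy)/f,1]); return P[:3,3],d
def atz(n,u,v,z):
    o,d=ray(n,u,v); return o+d*(z-o[2])/d[2]
def proj(n,X):
    f,cx,cy,P=K(n); c=P[:3,:3].T@(np.array(X)-P[:3,3]); return f*c[0]/c[2]+cx,f*c[1]/c[2]+cy
def tri(obs):
    A=np.zeros((3,3));b=np.zeros(3)
    for n,u,v in obs:
        o,d=ray(n,u,v); d=d/np.linalg.norm(d); M=np.eye(3)-np.outer(d,d); A+=M;b+=M@o
    return np.linalg.solve(A,b)
E
python3 - <<'E'
from h import *
for n in("scene","top"):
    cv2.imwrite(f"pics/{n}0.png",arm.grab_frame(n)); f,cx,cy,P=K(n); print(n,f,cx,cy,P.round(3).tolist())
    for t in("collar","grinder","neck_top","brass_ring","grinder_brush_mid","tamper_mid","filter_basket_mid"):
        print(t,[(np.round(r['box'],1).tolist(),round(r['score'],2)) for r in arm.search_frame(t,n)][:4])
print(arm.get_state())
E
```

```text
pics
scene 382.093319085293 252.7163649785699 188.41857855706274 [[-0.869, -0.366, 0.333, 0.24], [-0.495, 0.63, -0.599, 0.529], [0.009, -0.685, -0.728, 0.737], [0.0, 0.0, 0.0, 1.0]]
collar [([273.1, 193.7, 297.3, 216.0], 0.88), ([228.6, 163.5, 250.0, 190.4], 0.74), ([161.4, 160.2, 259.7, 249.0], 0.58), ([161.3, 240.2, 193.7, 272.9], 0.56)]
grinder [([166.5, 159.0, 259.3, 249.1], 0.82)]
neck_top [([162.6, 162.2, 261.4, 249.3], 0.71)]
brass_ring [([165.8, 159.7, 261.1, 249.6], 0.59)]
grinder_brush_mid [([256.9, 232.0, 301.8, 296.1], 0.89), ([163.3, 160.0, 259.8, 250.2], 0.75)]
tamper_mid [([221.3, 272.6, 249.1, 318.6], 0.91)]
filter_basket_mid [([233.6, 139.3, 258.9, 159.3], 0.63)]
top 409.6967994635747 250.00962203698663 196.12899014737903 [[0.017, -0.99, 0.143, 0.401], [-1.0, -0.017, 0.004, 0.002], [-0.002, -0.143, -0.99, 0.985], [0.0, 0.0, 0.0, 1.0]]
collar [([158.2, 150.5, 182.3, 174.9], 0.9), ([263.4, 212.7, 292.9, 241.1], 0.78), ([273.5, 148.9, 298.9, 177.9], 0.73), ([304.9, 199.2, 330.7, 226.8], 0.66)]
grinder [([202.8, 118.0, 255.3, 210.7], 0.64)]
neck_top [([203.1, 115.9, 257.
[... 212 characters left out ...]

filter_basket_mid [([319.2, 134.4, 345.6, 157.5], 0.89)]
{'t': 0.8, 'q': array([-1.03788614e+00,  3.58557434e-01,  1.18966285e-02, -4.33577477e-05,
       -1.22410323e+00, -2.88099026e-01]), 'qd': array([-0.00242765,  0.000143  , -0.0021138 ,  0.00058999, -0.00118145,
       -0.00073976]), 'joint_efforts': array([ 2.14537649e-04, -5.82284689e+01,  2.93284196e+01,  7.00231075e+00,
        1.24499272e-02, -5.18545403e-05]), 'eef_pos': array([ 0.16357837, -0.6548417 ,  0.4046795 ]), 'ee_rot': array([-3.14157328e+00,  4.82727704e-05, -2.89679622e+00]), 'force': array([-0.00983684,  0.58778666,  0.5246134 ]), 'moment': array([ 0.02680839,  0.01485935, -0.05749399]), 'width': 0.08764185739418014}
```

View pics/scene0.png

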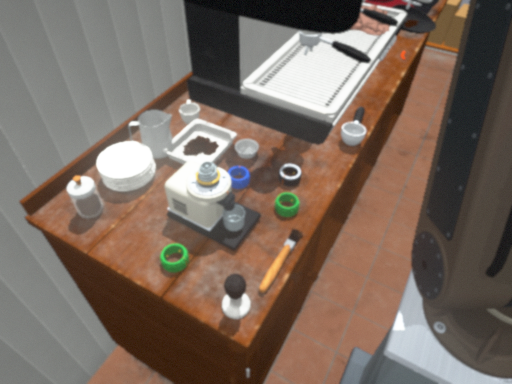

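View pics/top0.png

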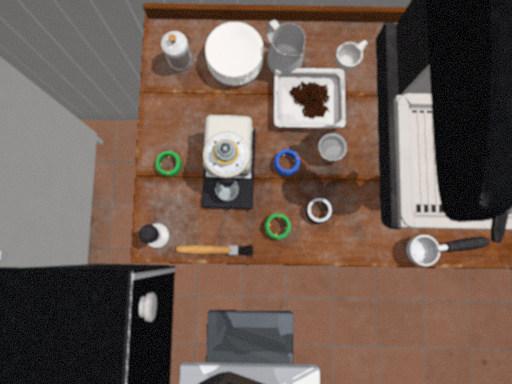

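```bash
python3 - <<'E'
from h import *
s=cv2.imread("pics/scene0.png")[130:330,150:350];t=cv2.imread("pics/top0.png")[105:265,130:360]
cv2.imwrite("pics/s0c.png",cv2.resize(s,None,fx=3,fy=3,interpolation=2)[:600]);cv2.imwrite("pics/t0c.png",cv2.resize(t,None,fx=3.4,fy=3.4,interpolation=2))
E
```

```text
(no output)
```

View pics/s0c.png

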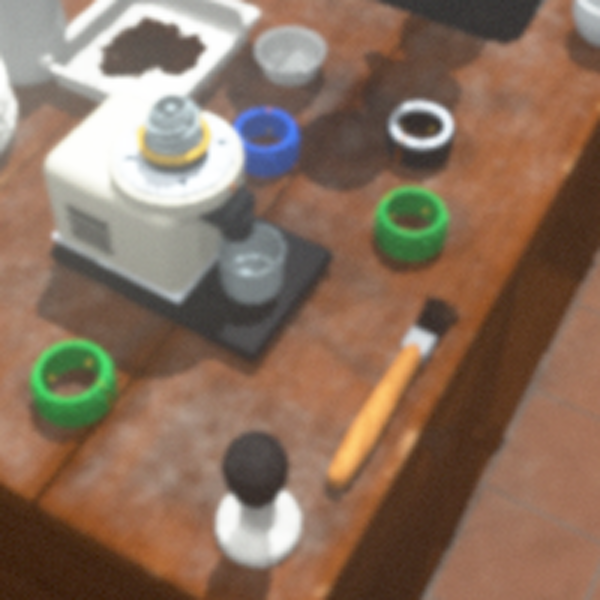

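View pics/t0c.png

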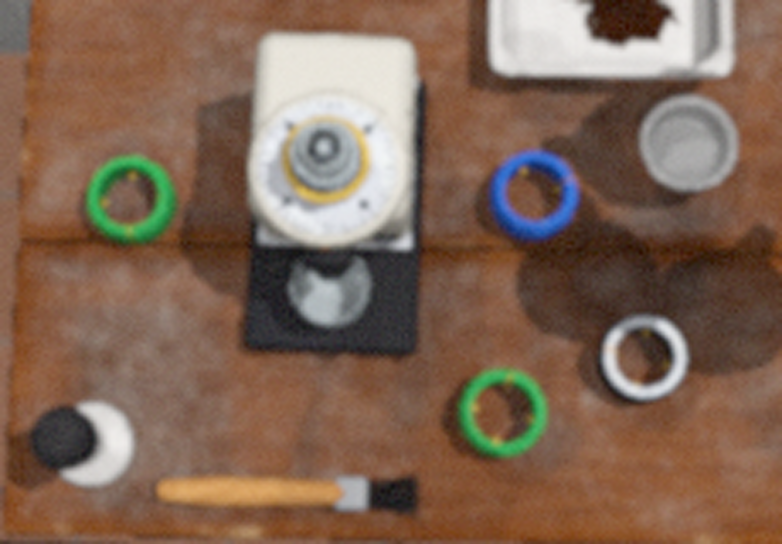

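Ring-like candidates in the top picture: green (168,163), blue (287,162), green (278,226) and black with a bright rim (319,210). In the scene picture the last one is at (290,174). It fits because only it has a black body with an aluminium upper rim and an orange mark. Next is an enlarged crop to confirm it, plus the measurements.

```bash
python3 - <<'E'
from h import *
s=cv2.imread("pics/scene0.png");t=cv2.imread("pics/top0.png")
a=cv2.resize(s[155:195,270:310],(390,390),interpolation=2);b=cv2.resize(t[190:230,300:340],(390,390),interpolation=2)
c=cv2.resize(s[155:195,187:227],(390,390),interpolation=2);d=cv2.resize(t[130:170,205:245],(390,390),interpolation=2)
cv2.imwrite("pics/c1.png",np.hstack([a,b]));cv2.imwrite("pics/c2.png",np.hstack([c,d]))
for n in("scene","top"):
    for r in arm.regions_of("collar",n)[:6]: 
        m=r['region'];ys,xs=np.nonzero(m);print(n,np.round(r['box'],1),r['score'],xs.mean(),ys.mean())
    for r in arm.regions_of("neck_top",n)[:3]: print('neck',n,np.round(r['box'],1),r['score'])
E
```

```text
scene [276.3 165.8 299.9 184.7] 0.9 288.8932291666667 175.22395833333334
scene [228.6 165.9 249.6 191.5] 0.87 238.82368421052632 176.93157894736842
scene [161.2 241.5 191.2 269.2] 0.84 173.7418738049713 257.7055449330784
neck scene [162.  161.6 263.5 249.9] 0.81
top [302.6 195.7 332.3 224.4] 0.9 318.1501501501501 210.59459459459458
top [152.8 154.1 183.4 173.8] 0.83 168.81440443213296 163.3240997229917
top [265.8 210.3 292.  238.4] 0.62 278.49609375 225.4765625
neck top [201.2 114.6 259.1 210.4] 0.61
```

View pics/c1.png

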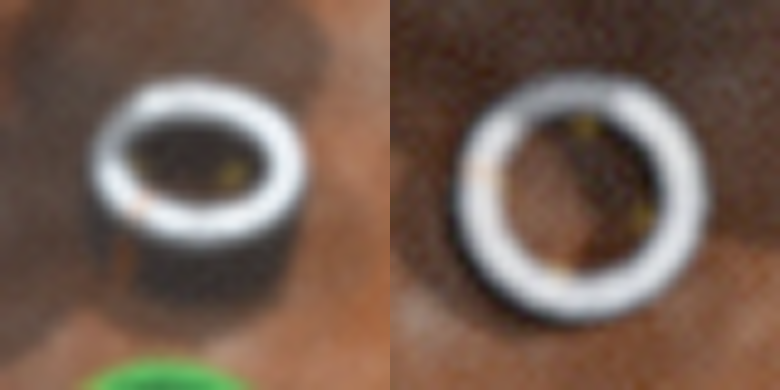

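View pics/c2.png

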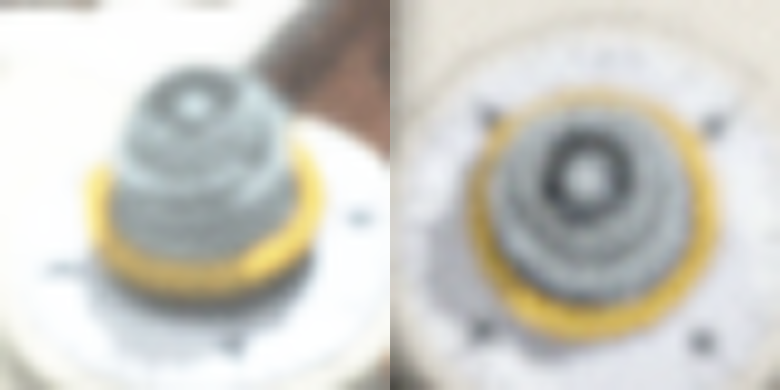

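The crop confirms it: black body, aluminium rim, orange index line (scene (282,175), top (309,207)). The second crop shows the neck top at scene (206,165) and top (225,148). Triangulating both now.

```bash
python3 - <<'E'
from h import *
s=cv2.imread("pics/scene0.png");t=cv2.imread("pics/top0.png")
def ell(im,x0,y0,x1,y1,f):
    c=im[y0:y1,x0:x1];k=8;c=cv2.resize(c,None,fx=k,fy=k,interpolation=cv2.INTER_CUBIC)
    m=f(c.astype(int)).astype(np.uint8);cs,_=cv2.findContours(m,cv2.RETR_EXTERNAL,cv2.CHAIN_APPROX_NONE)
    q=max(cs,key=cv2.contourArea);h=cv2.convexHull(q);e=cv2.fitEllipse(h)
    return (e[0][0]+.5)/k-.5+x0,(e[0][1]+.5)/k-.5+y0,np.array(e[1])/k,e[2]
br=lambda c:(c.min(2)>105)
ye=lambda c:(c[...,2]-c[...,0]>60)&(c[...,1]>110)
cs=ell(s,270,155,310,185,lambda c:c.min(2)>115);ct=ell(t,302,190,338,226,br);print('collar',cs,ct)
X=tri([("scene",)+cs[:2],("top",)+ct[:2]]);print(X, proj("scene",X),proj("top",X),'z.03 from top',atz("top",*ct[:2],.03),atz("scene",*cs[:2],.03))
ns=(190/9.75-.5+187,103/9.75-.5+155);nt=(198/9.75-.5+205,175/9.75-.5+130)
X=tri([("scene",*ns),("top",*nt)]);print('neck',X,proj("scene",X),proj("top",X),ns,nt,atz("top",*nt,.177),atz("scene",*ns,.177))
yt=ell(t,205,130,245,170,ye);ys=ell(s,187,155,227,190,ye);print('ring',yt,ys)
X=tri([("scene",*ys[:2]),("top",*yt[:2])]);print(X,atz("top",*yt[:2],.146),atz("scene",*ys[:2],.146))
for n,z in (("tamper",0),):
    print(atz("top",163,235,0.0))
print('green',atz("top",278.5,226,.03),'blue',atz("top",287,162,.03),'cup',atz("top",228,190,.05),'brush',atz("top",177,250,.01),atz("top",252,250,.01),'basket',atz("top",332,147,.02))
E
```

```text
collar (290.0711479187012, 171.02744102478027, array([17.12686348, 22.50818062]), 93.42510986328125) (319.4037494659424, 209.66939735412598, array([24.98202896, 25.80932045]), 99.91802978515625)
[ 0.50931612 -0.15722472  0.02953733] (np.float64(290.0088134032751), np.float64(171.0159027002935)) (np.float64(319.42611790584), np.float64(209.73767174487102)) z.03 from top [ 0.50942369 -0.15709636  0.03      ] [ 0.50897733 -0.15681942  0.03      ]
neck [0.61695963 0.05846538 0.17553458] (np.float64(206.0347161446599), np.float64(165.07693960516838)) (np.float64(224.78785933605593), np.float64(147.40090703018456)) (205.98717948717947, 165.06410256410257) (224.80769230769232, 147.44871794871796) [0.61646937 0.0583206  0.177     ] [0.61608539 0.05971257 0.177     ]
ring (225.59914779663086, 151.71935653686523, array([24.47984695, 25.6655674 ]), 46.85435104370117) (207.52120780944824, 175.43892669677734, array([17.82084656, 24.4643631 ]), 87.03466033935547)
[0.61579967 0.05864714 0.1450699 ] [0.61553626 0.0585737  0.146     ] [0.61523689 0.05939191 0.146     ]
[0.44544518 0.21330944 0.        ]
green [ 0.46952777 -0.06148959  0.03      ] blue [ 0.62247495 -0.08068624  0.03      ] cup [0.54935731 0.05716624 0.05      ] brush [0.41026397 0.17642458 0.01      ] [ 0.4132616  -0.00067064  0.01      ] basket [ 0.6637591 -0.1903699  0.02     ]
```

```bash
python3 - <<'E'
from h import *
for p in((312,147),(322,143),(333,128),(195,82)): print(p,atz("scene",*p,0.0))
for p in((380,225),(390,228),(400,228)): print(p,atz("top",*p,0.0),atz("top",*p,.1))
E
```

```text
(312, 147) [ 0.50881991 -0.31054358  0.        ]
(322, 143) [ 0.49031165 -0.34252137  0.        ]
(333, 128) [ 0.48862236 -0.42731528  0.        ]
(195, 82) [ 1.01459913 -0.42708649  0.        ]
(380, 225) [ 0.47819734 -0.30746926  0.        ] [ 0.47033633 -0.27605672  0.1       ]
(390, 228) [ 0.47138928 -0.33126728  0.        ] [ 0.46421909 -0.29743991  0.1       ]
(400, 228) [ 0.47179329 -0.35526799  0.        ] [ 0.4645821  -0.31900522  0.1       ]
```

```bash
python3 -m inch '[[[0.1,0.2,0,0,0,0.055],[0.2,0.42,0,0,0,0.11],[0.3,0.65,0,0,0,0.165],[0.4,0.85,0,0,0,0.22],[0.44,0.94,0,0,0,0.275],[0.44,0.94,0,0,0,0.33]]]' 87 40; python3 -m inch '[[[0.1,0.2,0,0,0,0.055],[0.2,0.42,0,0,0,0.11],[0.3,0.65,0,0,0,0.165],[0.4,0.85,0,0,0,0.22],[0.44,0.94,0,0,0,0.275],[0.44,0.94,0,0,0,0.32]]]'
```

```text
t: 1.75
eef_pos: [0.2521, -0.4655, 0.4053]
ee_rot: [-3.14, -0.0, -1.852]
force: [-0.1, -0.9, -0.1]
width: 0.087
t: 2.5
eef_pos: [0.34, -0.2776, 0.4051]
ee_rot: [-3.141, -0.001, -0.847]
force: [0.1, -0.5, -0.2]
width: 0.0868
```

```bash
python3 -m inch '[[[0.25,0.18,0,0,0,0],[0.5,0.36,-0.1,0,0,0],[0.7,0.5,-0.3,0,0,0],[0.846,0.603,-0.5,0,0,0],[0.846,0.603,-0.5,0,0,0],[0.846,0.603,-0.5,0,0,0]]]'; python3 - <<'E'
from h import *
for n in("scene","top"):
    im=arm.grab_frame(n); cv2.imwrite(f"pics/{n}1.png",im)
a=cv2.imread("pics/scene1.png");b=cv2.imread("pics/top1.png")
cv2.imwrite("pics/b1.png",np.hstack([cv2.resize(a[100:240,230:370],(400,400)),cv2.resize(b[140:280,240:380],(400,400))]))
E
```

```text
t: 3.25
eef_pos: [0.5088, -0.1583, 0.3049]
ee_rot: [3.141, 0.0, -0.854]
force: [0.2, -0.9, 1.1]
width: 0.0865
```

View pics/b1.png

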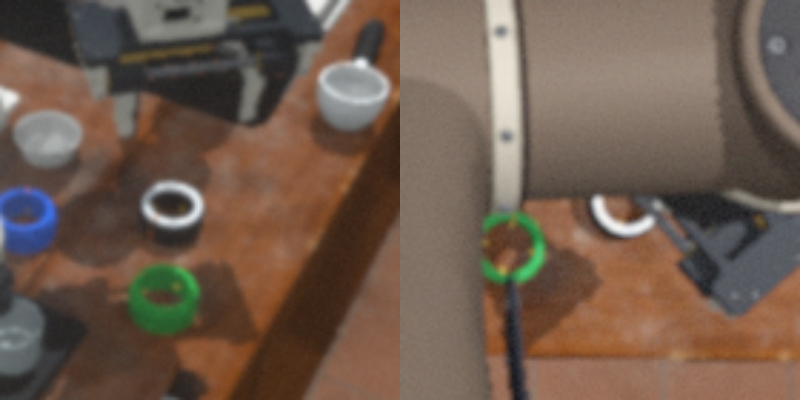

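The scene view shows the open gripper above the collar. The top view is mostly blocked by the arm. Descending.

```bash
python3 -m inch '[[[0.002,0.006,-0.15,0,0,0],[0.002,0.006,-0.3,0,0,0],[0.002,0.006,-0.43,0,0,0],[0.002,0.006,-0.52,0,0,0],[0.002,0.006,-0.57,0,0,0],[0.002,0.006,-0.574,0,0,0],[0.002,0.006,-0.574,0,0,0]]]'; python3 -m inch '[[[0,0,0,0,0,0],[0,0,0,0,0,0],[0,0,0,0,0,0],[0,0,0,0,0,0],[0,0,0,0,0,0],[0,0,0,0,0,0]]]' 40 40;  python3 - <<'E'
from h import *
for n in("scene","top"):
    im=arm.grab_frame(n); cv2.imwrite(f"pics/{n}2.png",im)
a=cv2.imread("pics/scene2.png");b=cv2.imread("pics/top2.png")
cv2.imwrite("pics/b2.png",np.hstack([cv2.resize(a[100:240,230:370],(400,400)),cv2.resize(b[140:280,240:380],(400,400))]))
s=arm.get_state();print(s['width'],s['force'],s['eef_pos'])
E
```

```text
t: 4.22
eef_pos: [0.5095, -0.1572, 0.1908]
ee_rot: [-3.14, -0.001, -0.855]
force: [-0.2, 0.3, 0.2]
width: 0.0871
t: 4.97
eef_pos: [0.5093, -0.157, 0.19]
ee_rot: [-3.141, -0.0, -0.855]
force: [-0.5, 0.9, 2.6]
width: 0.0588
0.058600152589792426 [-0.47970855  1.39593792  4.24093357] [ 0.50923833 -0.15703715  0.18999424]
```

View pics/b2.png

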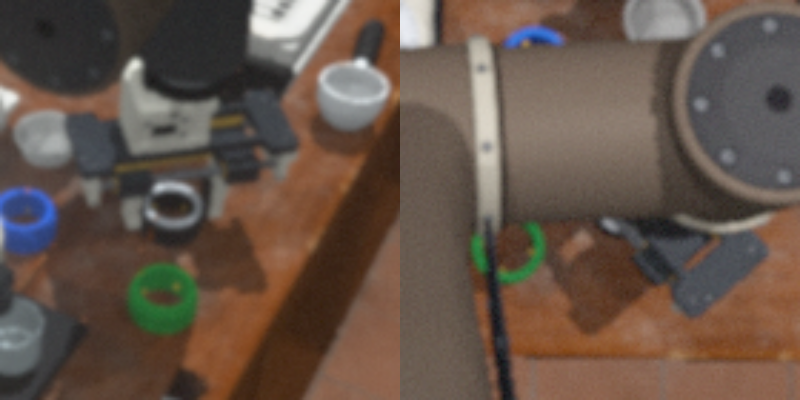

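```bash
python3 -m inch '[[[0,0,0.1,0,0,0],[0,0,0.25,0,0,0],[0,0,0.45,0,0,0],[0,0,0.7,0,0,0.05],[0,0,0.9,0,0,0.1],[0,0,1.0,0,0,0.15],[0,0,1.0,0,0,0.2],[0,0,1.0,0,0,0.25]]]' 40 40;  python3 -m inch '[[[0.06,0.12,0,0,0,0.058],[0.15,0.3,0,0,0,0.116],[0.27,0.52,0,0,0,0.174],[0.39,0.76,0,0,0,0.232],[0.48,0.93,0,0,0,0.29],[0.536,1.0,0,0,0,0.348],[0.536,1.0,0,0,0,0.406],[0.536,1.0,0,0,0,0.46]]]'; python3 - <<'E'
from h import *
for n in("scene","top"):
    im=arm.grab_frame(n); cv2.imwrite(f"pics/{n}3.png",im)
a=cv2.imread("pics/scene3.png");b=cv2.imread("pics/top3.png")
cv2.imwrite("pics/b3.png",np.hstack([cv2.resize(a[100:240,150:290],(400,400)),cv2.resize(b[80:220,160:300],(400,400))]))
s=arm.get_state();print(s['width'],s['force'],s['eef_pos'],s['q'],s['ee_rot'])
E
```

```text
t: 6.08
eef_pos: [0.5087, -0.157, 0.3894]
ee_rot: [-3.141, 0.001, -0.064]
force: [0.4, 0.1, -3.1]
width: 0.0584
t: 7.08
eef_pos: [0.6162, 0.0433, 0.3884]
ee_rot: [-3.139, 0.001, 1.382]
force: [0.5, 0.3, -2.2]
width: 0.0587
0.058785218886487245 [-0.26818598 -0.26893127 -3.15627389] [0.6161116  0.04302478 0.38871061] [ 3.85329235e-01  2.76357533e-01 -1.43151429e-01 -5.23220891e-04
 -1.15329744e+00  2.56340226e+00] [-3.13964812e+00  6.98372835e-04  1.37772321e+00]
```

View pics/b3.png

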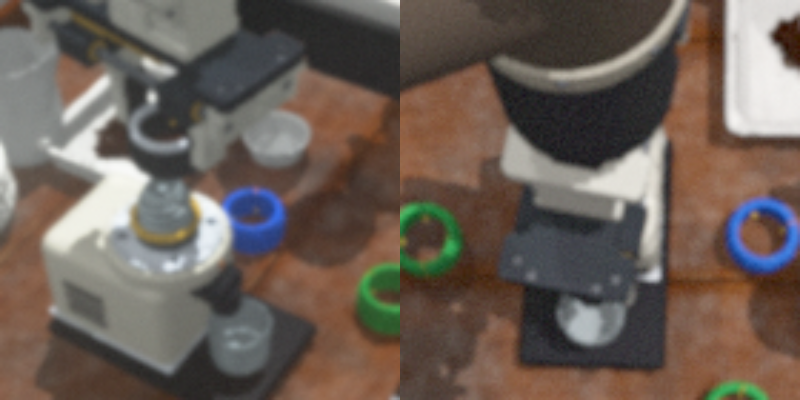

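Collar is held, over the deck. I'll centre it and check against the scene view.

```bash
python3 -m inch '[[[0.001,0.04,0,0,0,0],[0.002,0.079,0,0,0,0],[0.002,0.079,0,0,0,0],[0.002,0.079,0,0,0,0]]]'; python3 - <<'E'
from h import *
im=arm.grab_frame("scene"); cv2.imwrite("pics/scene4.png",im)
s=arm.get_state();p=s['eef_pos'];print(s['width'],s['force'],p,s['ee_rot'])
zt=p[2]-.190+.030
print(proj("scene",[p[0],p[1],zt]))
k=14;x0,y0=180,115;c=cv2.resize(im[y0:y0+42,x0:x0+56],None,fx=k,fy=k,interpolation=2)
def circ(C,r,col):
    th=np.linspace(0,2*np.pi,73);q=np.array([proj("scene",[C[0]+r*np.cos(t),C[1]+r*np.sin(t),C[2]]) for t in th])
    q=((q-[x0,y0]+.5)*k).astype(np.int32);cv2.polylines(c,[q],False,col,1)
circ([p[0],p[1],zt],.0285,(0,0,255));circ([p[0],p[1],zt],.0225,(0,255,0))
cv2.imwrite("pics/b4.png",c)
E
```

```text
t: 7.68
eef_pos: [0.6167, 0.0589, 0.3899]
ee_rot: [-3.142, 0.0, 1.375]
force: [0.1, 0.3, -3.1]
width: 0.0589
0.05818356817604054 [ 0.99174565 -0.271645   -3.1651907 ] [0.61672215 0.05875984 0.38989182] [3.14155703e+00 1.92172040e-05 1.37544059e+00]
(np.float64(203.91647831989187), np.float64(145.69031609915316))
```

View pics/b4.png

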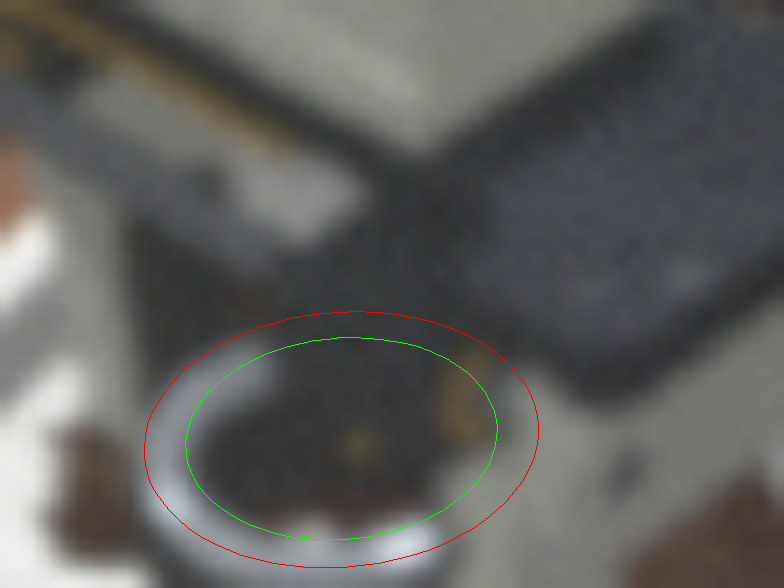

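The predicted rim falls on the visible rim to within about half a pixel. Left edge is at (190,147), front at (204,154). Lowering onto the neck.

```bash
python3 -m inch '[[[0,0,-0.05,0,0,0],[0,0,-0.11,0,0,0],[0,0,-0.15,0,0,0],[0,0,-0.165,0,0,0],[0,0,-0.165,0,0,0]]]'; python3 -m inch '[[[0,0,-0.01,0,0,0],[0,0,-0.02,0,0,0],[0,0,-0.02,0,0,0]]]';python3 -m inch '[[[0,0,-0.01,0,0,0],[0,0,-0.015,0,0,0],[0,0,-0.015,0,0,0]]]'
```

```text
t: 8.35
eef_pos: [0.6168, 0.0587, 0.3566]
ee_rot: [-3.141, 0.0, 1.376]
force: [-0.8, 0.4, -2.6]
width: 0.059
t: 8.72
eef_pos: [0.6167, 0.0586, 0.3528]
ee_rot: [-3.141, 0.0, 1.376]
force: [-0.1, -1.3, -2.2]
width: 0.0589
t: 9.1
eef_pos: [0.6167, 0.0586, 0.3497]
ee_rot: [-3.141, 0.0, 1.376]
force: [-0.7, -2.1, -2.3]
width: 0.0585
```

```bash
python3 -m inch '[[[0,0,-0.005,0,0,0],[0,0,-0.008,0,0,0],[0,0,-0.008,0,0,0]]]'; python3 - <<'E'
from h import *
s=arm.get_state();print(s['force'],s['moment'],s['eef_pos'])
E
```

```text
t: 9.48
eef_pos: [0.6167, 0.0587, 0.3483]
ee_rot: [-3.142, 0.0, 1.376]
force: [-1.3, -2.6, -1.6]
width: 0.0588
[-1.34508155 -2.64193302 -1.60238671] [-1.05114683  0.44837202 -0.05001774] [0.61674164 0.05866542 0.34826877]
```

```bash
python3 -m inch '[[[-0.001,-0.003,-0.004,0,0,0],[-0.001,-0.003,-0.008,0,0,0],[-0.001,-0.003,-0.008,0,0,0]]]'; python3 - <<'E'
from h import *
s=arm.get_state();print(s['force'],s['moment'],s['eef_pos'])
E
```

```text
t: 9.85
eef_pos: [0.6166, 0.0585, 0.3477]
ee_rot: [3.14, -0.001, 1.376]
force: [-4.0, -0.7, 6.0]
width: 0.0584
[-4.00147615 -0.68149817  5.9606786 ] [-1.40608298e-03  1.54334118e+00  1.89870024e-04] [0.61664813 0.05845853 0.34770095]
```

Contact at underside ≈157.7 mm (≈20 mm below the neck top, in the start window). Now turning clockwise along the helix.

```bash
python3 -m inch '[[[0,0,-0.001,0,0,-0.04],[0,0,-0.003,0,0,-0.08],[0,0,-0.005,0,0,-0.12],[0,0,-0.007,0,0,-0.16],[0,0,-0.009,0,0,-0.2],[0,0,-0.011,0,0,-0.24],[0,0,-0.013,0,0,-0.28],[0,0,-0.015,0,0,-0.32]]]'; python3 - <<'E'
from h import *
s=arm.get_state();print(s['force'],s['moment'],s['eef_pos'],s['ee_rot'],s['q'][5])
E
```

```text
t: 10.85
eef_pos: [0.6169, 0.0578, 0.345]
ee_rot: [3.14, -0.002, 0.367]
force: [-2.3, -3.9, 5.8]
width: 0.0586
[-2.33412838 -3.85561983  5.83949246] [-1.37134479  1.10903466  0.1560194 ] [0.61693644 0.05780974 0.34495107] [ 3.14038904e+00 -1.51318950e-03  3.66882060e-01] 1.528401133828317
```

```bash
python3 -m inch '[[[0,-0.001,-0.002,0,0,-0.05],[0,-0.001,-0.004,0,0,-0.1],[0,-0.002,-0.007,0,0,-0.15],[0,-0.002,-0.009,0,0,-0.2],[0,-0.002,-0.011,0,0,-0.25],[0,-0.002,-0.013,0,0,-0.3],[0,-0.002,-0.016,0,0,-0.35],[0,-0.002,-0.018,0,0,-0.4]]]'; python3 - <<'E'
from h import *
s=arm.get_state();print(s['force'],s['moment'],s['eef_pos'],s['ee_rot'],s['q'][5])
E
```

```text
t: 11.85
eef_pos: [0.6165, 0.0573, 0.3413]
ee_rot: [-3.142, -0.001, -0.891]
force: [-4.0, -2.1, 7.2]
width: 0.0587
[-3.96607022 -2.11297938  7.16991813] [-0.86914668  1.83824059  0.10856266] [0.61651194 0.05733955 0.34126677] [-3.14158489e+00 -1.01735449e-03 -8.90843210e-01] 0.27137361300263835
```

```bash
cat > s.py <<'E'
from h import *
s=arm.get_state();print(s['force'].round(1),s['moment'].round(3),s['eef_pos'].round(4),s['ee_rot'].round(4),s['q'][5].round(3),s['width'].round(4))
E
python3 -m inch '[[[-0.001,0,-0.002,0,0,-0.05],[-0.001,0,-0.004,0,0,-0.1],[-0.001,0,-0.007,0,0,-0.15],[-0.001,0,-0.009,0,0,-0.2]]]' >/dev/null; python3 s.py
```

```text
Traceback (most recent call last):
  File "s.py", line 2, in <module>
    s=arm.get_state();print(s['force'].round(1),s['moment'].round(3),s['eef_pos'].round(4),s['ee_rot'].round(4),s['q'][5].round(3),s['width'].round(4))
                                                                                                                                   ^^^^^^^^^^^^^^^^
AttributeError: 'float' object has no attribute 'round'
```

```bash
python3 -m inch '[[[0,0,-0.002,0,0,-0.05],[0,0,-0.004,0,0,-0.1]]]' >/dev/null; python3 s.py
```

```text
Traceback (most recent call last):
  File "s.py", line 2, in <module>
    s=arm.get_state();print(s['force'].round(1),s['moment'].round(3),s['eef_pos'].round(4),s['ee_rot'].round(4),s['q'][5].round(3),s['width'].round(4))
                                                                                                                                   ^^^^^^^^^^^^^^^^
AttributeError: 'float' object has no attribute 'round'
```

```bash
sed -i "s/s\['width'\].round(4)/round(s['width'],4)/" s.py; python3 s.py
```

```text
[-4.1 -2.4  8.4] [-0.799  1.788  0.107] [0.6164 0.0575 0.3387] [-3.1405e+00 -1.0000e-04 -1.8333e+00] -0.671 0.0588
```

```bash
python3 -m inch '[[[0,0,-0.002,0,0,-0.05],[0,0,-0.005,0,0,-0.1]]]' >/dev/null; python3 s.py;
```

```text
[-4.2 -1.7  8.8] [-0.406  1.346  0.112] [0.6166 0.0576 0.3379] [-3.1400e+00  8.0000e-04 -2.1473e+00] -0.985 0.0585
```

```bash
python3 -m inch '[[[0,0,-0.002,0,0,-0.05],[0,0,-0.005,0,0,-0.1]]]' >/dev/null; python3 s.py;
```

```text
[-1.5 -0.2 10. ] [-0.364  0.604  0.152] [0.6173 0.0579 0.3376] [-3.1393  0.0035 -2.4611] -1.3 0.0586
```

```bash
python3 -m inch '[[[0,0,-0.002,0,0,-0.05],[0,0,-0.004,0,0,-0.1]]]' >/dev/null; python3 s.py;
```

```text
[ 0.2 -1.6 10.4] [-0.563  0.428  0.186] [0.6177 0.058  0.3374] [-3.1401  0.0055 -2.7749] -1.614 0.0584
```

```bash
python3 -m inch '[[[0,0,0,0,0,0],[0,0,0,0,0,0]]]' >/dev/null; python3 s.py; python3 - <<'E'
from h import *
a=arm.grab_frame("scene");b=arm.grab_frame("top");cv2.imwrite("pics/scene5.png",a)
cv2.imwrite("pics/b5.png",np.hstack([cv2.resize(a[130:220,165:255],(400,400),interpolation=2),cv2.resize(b[110:200,180:270],(400,400),interpolation=2)]))
E
```

```text
[-1.7 -0.4 10.5] [-0.42   0.311 -0.057] [0.6177 0.058  0.3374] [-3.1402  0.0056 -2.7703] -1.609 0.0586
```

View pics/b5.png

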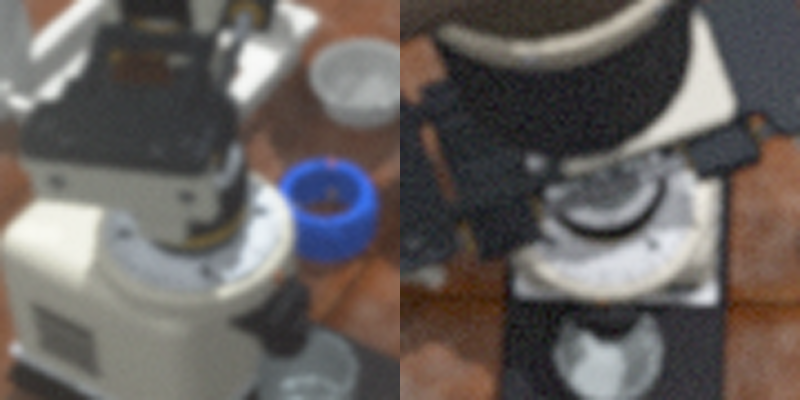

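```bash
python3 - <<'E'
from h import *
b=arm.grab_frame("top");cv2.imwrite("pics/top5.png",b); s=arm.get_state(); print(s['joint_efforts'].round(2),s['q'].round(3))
E
```

```text
[  0.7  -46.3   23.29   4.57   0.41   0.11] [ 0.408  0.318 -0.209  0.002 -1.038 -1.609]
```

View pics/top5.png

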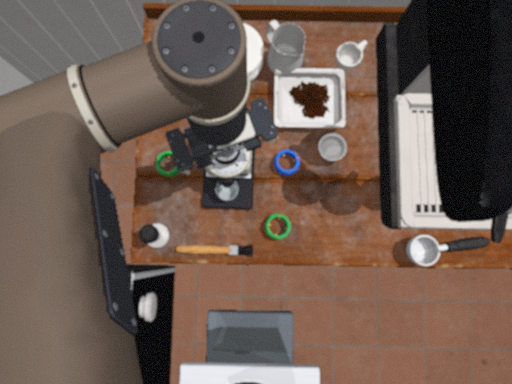

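View pics/scene5.png

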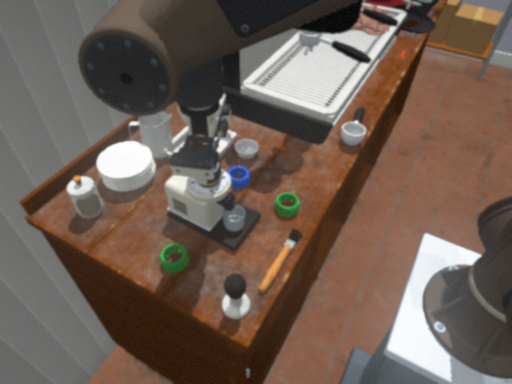

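No arm contact is visible, and the collar sits just above the brass ring. The tool has stopped following the helix and the torque is rising. The cause is either ring contact or some slip, so I'll firm the grip and take another small step.

```bash
python3 -m inch '[[[0,0,0,0,0,0],[0,0,0,0,0,-0.05],[0,0,0,0,0,-0.1]]]' 40 60 >/dev/null; python3 s.py;
```

```text
[-1.3 -2.8  9. ] [-1.222  0.375  0.478] [0.6174 0.0577 0.3371] [-3.1413  0.0047 -3.0888] -1.927 0.0584
```

The torque rose to 0.48 N m at 60 N grip, which is in the snug band. At 40 N the grip had been slipping. I'll let go, lift and look, then re-grip for an independent feel.

```bash
python3 -m inch '[[[0,0,0.012,0,0,0],[0,0,0.012,0,0,0],[0,0,0.012,0,0,0],[0,0,0.012,0,0,0],[0,0,0.012,0,0,0],[0,0,0.012,0,0,0]]]' 87 60 ; python3 -m inch '[[[0,0,0.1,0,0,0.05],[0,0,0.3,0,0,0.1],[0,0,0.5,0,0,0.15],[0,0,0.7,0,0,0.2],[0,0,0.7,0,0,0.25],[0,0,0.7,0,0,0.3],[0,0,0.7,0,0,0.35]]]'; python3 s.py; python3 - <<'E'
from h import *
a=arm.grab_frame("scene");b=arm.grab_frame("top");cv2.imwrite("pics/scene6.png",a);cv2.imwrite("pics/top6.png",b)
cv2.imwrite("pics/b6.png",np.hstack([cv2.resize(a[150:200,182:232],(400,400),interpolation=2),cv2.resize(b[110:200,180:270],(400,400),interpolation=2)]))
E
```

```text
t: 14.88
eef_pos: [0.6164, 0.0577, 0.337]
ee_rot: [-3.142, -0.0, -3.085]
force: [-0.6, -0.1, 0.1]
width: 0.087
t: 15.75
eef_pos: [0.6163, 0.0577, 0.4771]
ee_rot: [-3.142, 0.0, -1.98]
force: [-0.1, 0.4, 0.4]
width: 0.0871
[-0.1  0.4  0.4] [0.011 0.012 0.019] [0.6163 0.0577 0.4771] [-3.1416e+00  2.0000e-04 -1.9805e+00] -0.818 0.0871
```

View pics/b6.png

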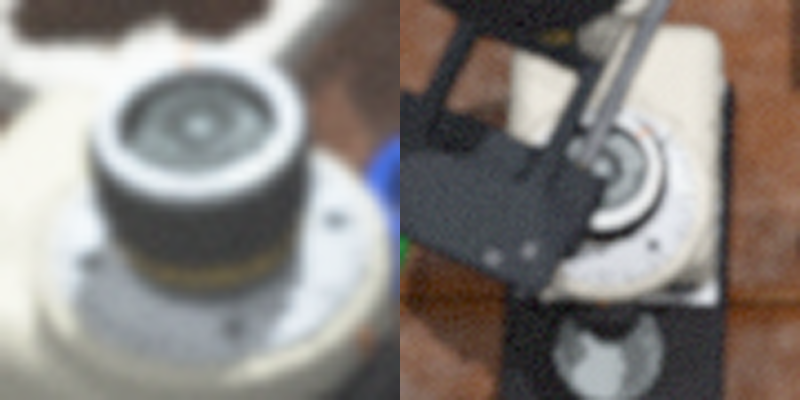

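```bash
python3 - <<'E'
from h import *
a=cv2.imread("pics/scene6.png");b=cv2.imread("pics/top6.png")
# initial index
a0=cv2.imread("pics/scene0.png");b0=cv2.imread("pics/top0.png")
c=np.array([.5092,-.157]);
for n,u,v in(("top",480/9.75-40+300-.5-0,170/9.75+190-.5),("scene",137/9.75+270-.5,207/9.75+155-.5)):
    X=atz(n,u,v,.03)[:2]-c;print('init',n,X,np.degrees(np.arctan2(X[1],X[0])))
n2=np.array([.6163,.0586])
for n,u,v in(("top",245/4.444+180-.5,130/4.444+110-.5),("scene",190/8+182-.5,52/8+150-.5)):
    X=atz(n,u,v,.176)[:2]-n2;print('now',n,X,np.degrees(np.arctan2(X[1],X[0])))
def orange(im,x0,y0,x1,y1):
    c=cv2.resize(im[y0:y1,x0:x1],None,fx=12,fy=12,interpolation=2);return c
cv2.imwrite("pics/b7.png",np.hstack([orange(a,190,150,222,182),orange(b,213,125,245,157)]))
# overlay rim height candidates scene
k=14;x0,y0=185,150;c=cv2.resize(a[y0:y0+42,x0:x0+50],None,fx=k,fy=k,interpolation=2)
for z,col in((.174,(0,0,255)),(.177,(0,255,0)),(.180,(255,0,0))):
    th=np.linspace(0,6.29,73);q=np.array([proj("scene",[n2[0]+.0285*np.cos(t),n2[1]+.0285*np.sin(t),z]) for t in th])
    cv2.polylines(c,[((q-[x0,y0]+.5)*k).astype(np.int32)],False,col,1)
cv2.imwrite("pics/b8.png",c)
E
```

```text
init top [0.00625698 0.02489403] 75.89127973087476
init scene [0.0068501  0.02479159] 74.55412795538156
now top [ 0.0189776  -0.01975687] -46.15253743743837
now scene [ 0.01822749 -0.02279141] -51.348842160753094
```

View pics/b7.png

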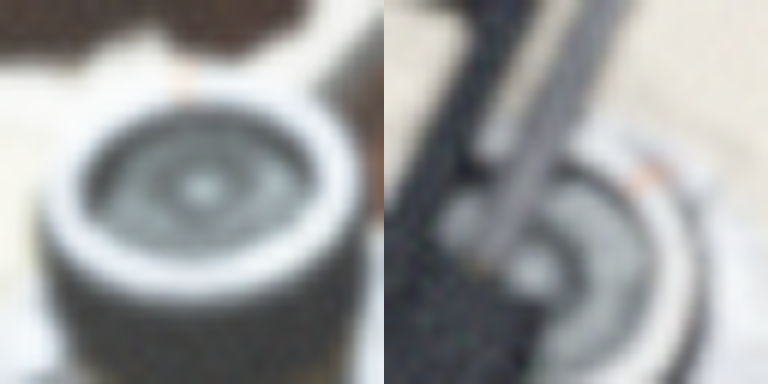

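View pics/b8.png

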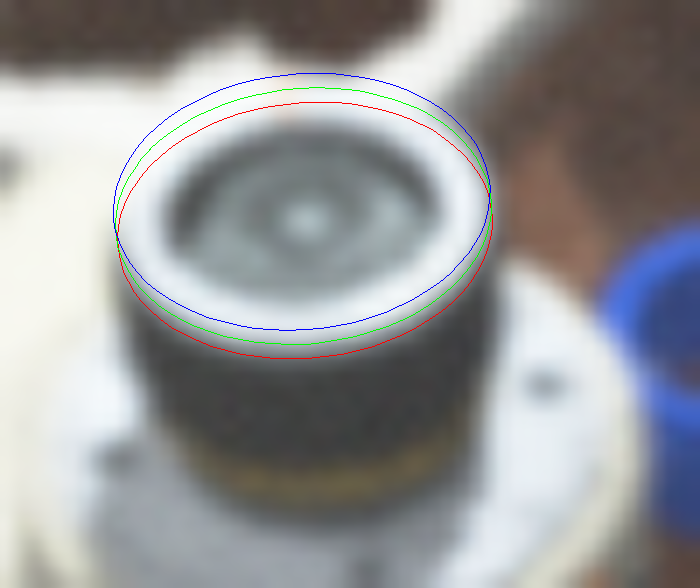

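The index line moved from bearing +75° to about −49°. It turned with the tool to within a few degrees, about 250° so far, and the collar sits level. The early z plateau looks like thread slack being taken up against the ring. I'll re-grip with no axial push and feel the torque over a few degrees.

```bash
python3 -m inch '[[[0.003,0.002,-0.2,0,0,0],[0.003,0.002,-0.45,0,0,0],[0.003,0.002,-0.63,0,0,0],[0.003,0.002,-0.7,0,0,0],[0.003,0.002,-0.7,0,0,0]]]' 87 60; python3 -m inch '[[[0,0,0,0,0,0],[0,0,0,0,0,0],[0,0,0,0,0,0],[0,0,0,0,0,0],[0,0,0,0,0,0],[0,0,0,0,0,0]]]' 40 60;python3 s.py;  python3 -m inch '[[[0,0,-0.0005,0,0,-0.011],[0,0,-0.001,0,0,-0.022]]]' >/dev/null; python3 s.py
```

```text
t: 16.48
eef_pos: [0.6171, 0.0582, 0.3369]
ee_rot: [3.141, -0.001, -1.987]
force: [0.5, 0.0, 0.3]
width: 0.0871
t: 17.23
eef_pos: [0.6171, 0.0582, 0.3377]
ee_rot: [-3.141, 0.0, -1.986]
force: [-2.4, 0.6, 5.9]
width: 0.0584
[-2.4  0.6  5.9] [ 0.385  0.741 -0.059] [0.6171 0.0582 0.3377] [-3.1409e+00  4.0000e-04 -1.9856e+00] -0.824 0.0584
[-2.3 -0.5  5.2] [-0.127  0.796  0.428] [0.6171 0.0581 0.3376] [-3.1407 -0.     -2.0548] -0.893 0.058
```

```bash
python3 -m inch '[[[0,0,-0.0005,0,0,-0.011],[0,0,-0.001,0,0,-0.022]]]' >/dev/null; python3 s.py;python3 -m inch '[[[0,0,0,0,0,0],[0,0,0,0,0,0]]]' >/dev/null; python3 s.py; python3 -m inch '[[[0,0,0,0,0,0.001],[0,0,0.001,0,0,0.01]]]' >/dev/null; python3 s.py
```

```text
[-2.  -0.5  6.9] [-0.12   0.949  0.575] [0.617  0.058  0.3375] [-3.1407e+00 -2.0000e-04 -2.1238e+00] -0.962 0.0584
[-2.  -1.3  6.6] [-0.082  0.79   0.26 ] [0.617  0.058  0.3375] [-3.1408 -0.     -2.1233] -0.961 0.0579
[-1.9  0.1  4.6] [-0.05   0.552 -0.469] [0.6171 0.058  0.3376] [-3.1408e+00  3.0000e-04 -2.0921e+00] -0.93 0.0582
```

Turning on takes 0.43–0.58 N m, but the reversal reading (−0.47) is odd. I'll separate friction from ring force with small back-and-forth moves, one row per reading.

```bash
sed -i 's/^s=arm.*$/s=arm.get_state();print(s["t"],s["force"].round(1),s["moment"].round(3),s["eef_pos"].round(4),s["ee_rot"][2].round(4))/' s.py
python3 -m inch '[[[0,0,0.0005,0,0,0.011]]]' >/dev/null; python3 s.py
python3 -m inch '[[[0,0,0.0005,0,0,0.011]]]' >/dev/null; python3 s.py
python3 -m inch '[[[0,0,0.0005,0,0,0.011]]]' >/dev/null; python3 s.py
python3 -m inch '[[[0,0,0.0005,0,0,0.011]]]' >/dev/null; python3 s.py
echo; python3 -m inch '[[[0,0,-0.0005,0,0,-0.011]]]' >/dev/null; python3 s.py
python3 -m inch '[[[0,0,-0.0005,0,0,-0.011]]]' >/dev/null; python3 s.py
python3 -m inch '[[[0,0,-0.0005,0,0,-0.011]]]' >/dev/null; python3 s.py
python3 -m inch '[[[0,0,-0.0005,0,0,-0.011]]]' >/dev/null; python3 s.py
```

```text
18.35 [-1.2  0.5  5.6] [ 0.226  0.505 -0.317] [0.6171 0.058  0.3376] -2.0575
18.475 [-1.   1.   4.8] [ 0.313  0.322 -0.37 ] [0.6172 0.0581 0.3377] -2.0227
18.6 [-0.4  0.7  5.5] [ 0.517  0.226 -0.373] [0.6173 0.0582 0.3377] -1.9876
18.725 [-0.9  0.9  4.8] [ 0.662  0.21  -0.366] [0.6173 0.0583 0.3378] -1.9528

18.85 [-0.4 -0.2  5.3] [0.145 0.385 0.392] [0.6173 0.0583 0.3378] -1.9875
18.975 [-1.9 -0.2  5.6] [-0.061  0.405  0.437] [0.6173 0.0582 0.3377] -2.0227
19.1 [-1.6 -0.   7.3] [-0.196  0.537  0.496] [0.6172 0.0581 0.3377] -2.0572
19.225 [-2.2 -0.6  7. ] [-0.294  0.568  0.501] [0.6172 0.058  0.3376] -2.0918
```

```bash

python3 -m inch '[[[0,0,0.0005,0,0,0.02]]]' >/dev/null; python3 s.py
python3 -m inch '[[[0,0,0.001,0,0,0.02]]]' >/dev/null; python3 s.py
python3 -m inch '[[[0,0,0.001,0,0,0.02]]]' >/dev/null; python3 s.py
python3 -m inch '[[[0,0,0.001,0,0,0.02]]]' >/dev/null; python3 s.py
python3 -m inch '[[[0,0,0.001,0,0,0.02]]]' >/dev/null; python3 s.py
python3 -m inch '[[[0,0,0.001,0,0,0.02]]]' >/dev/null; python3 s.py
python3 -m inch '[[[0,0,0.001,0,0,0.02]]]' >/dev/null; python3 s.py
python3 -m inch '[[[0,0,0.001,0,0,0.02]]]' >/dev/null; python3 s.py
```

```text
19.35 [-0.4  0.4  5.5] [ 0.351  0.251 -0.427] [0.6172 0.0581 0.3377] -2.0284
19.475 [-0.2  1.3  4.8] [ 0.64   0.08  -0.347] [0.6173 0.0583 0.3378] -1.9645
19.6 [-0.3  2.6  3.4] [ 0.892  0.1   -0.254] [0.6174 0.0584 0.3379] -1.9015
19.725 [-0.3  2.6  3.7] [ 1.002  0.06  -0.238] [0.6174 0.0586 0.338 ] -1.8386
19.85 [0.4 1.8 3.8] [ 0.959  0.08  -0.248] [0.6173 0.0586 0.3381] -1.7757
19.975 [0.  1.8 2.7] [ 0.891  0.035 -0.193] [0.6173 0.0586 0.3382] -1.7128
20.1 [-0.1  0.7  2.3] [ 0.721  0.075 -0.12 ] [0.6173 0.0585 0.3383] -1.6499
20.225 [0.2 1.4 2.2] [ 0.576  0.029 -0.062] [0.6172 0.0585 0.3384] -1.587
```

Loosening torque fell from 0.37 to 0.06 N m over 25°. The ring unloads by at most 1 N/deg, so it was carrying about 30 N at yaw −2.09 and about 5 N now. I'll tighten 38° to aim for about 43 N.

```bash

python3 -m inch '[[[0,0,-0.001,0,0,-0.025]]]' >/dev/null; python3 s.py
python3 -m inch '[[[0,0,-0.001,0,0,-0.025]]]' >/dev/null; python3 s.py
python3 -m inch '[[[0,0,-0.001,0,0,-0.025]]]' >/dev/null; python3 s.py
python3 -m inch '[[[0,0,-0.001,0,0,-0.025]]]' >/dev/null; python3 s.py
python3 -m inch '[[[0,0,-0.001,0,0,-0.025]]]' >/dev/null; python3 s.py
python3 -m inch '[[[0,0,-0.001,0,0,-0.025]]]' >/dev/null; python3 s.py
```

```text
20.35 [-1.3  0.6  4.7] [0.024 0.354 0.143] [0.6171 0.0582 0.3383] -1.6678
20.475 [-0.8 -0.3  4.9] [-0.064  0.544  0.232] [0.6171 0.0581 0.3382] -1.7482
20.6 [-1.5 -0.1  5.1] [-0.105  0.694  0.22 ] [0.617 0.058 0.338] -1.8267
20.725 [-2.9 -0.7  5. ] [0.05  0.896 0.379] [0.6169 0.0581 0.3379] -1.9051
20.85 [-1.8 -0.9  5.7] [-0.194  0.801  0.434] [0.6169 0.058  0.3377] -1.9835
20.975 [-1.1 -1.7  6.4] [-0.249  0.938  0.514] [0.6169 0.058  0.3376] -2.062
```

Tightening and loosening torques nearly mirror each other, and both scale with turn. So friction dominates and the ring carries roughly 25–35 N by the angle count. Even the text's torque scale (~69 N) stays inside 15–80 N. That is snug, so I stop here, let go and look.

```bash
python3 -m inch '[[[0,0,0,0,0,0],[0,0,0,0,0,0],[0,0,0,0,0,0],[0,0,0,0,0,0],[0,0,0,0,0,0],[0,0,0,0,0,0]]]' 87 60 ; python3 -m inch '[[[0,0,0.1,0,0,0],[0,0,0.3,0,0,0],[0,0,0.55,0,0,0.05],[0,0,0.8,0,0,0.1],[0.1,-0.2,0.9,0,0,0.15],[0.0,-0.5,0.9,0,0,0.2],[0,-0.8,0.9,0,0,0.2],[0,-0.9,0.9,0,0,0.2]]]'; python3 s.py; python3 - <<'E'
from h import *
a=arm.grab_frame("scene");b=arm.grab_frame("top");cv2.imwrite("pics/scene9.png",a);cv2.imwrite("pics/top9.png",b)
cv2.imwrite("pics/b9.png",np.hstack([cv2.resize(a[150:200,182:232],(400,400),interpolation=2),cv2.resize(b[123:173,200:250],(400,400),interpolation=2)]))
E
```

```text
t: 21.72
eef_pos: [0.617, 0.0581, 0.3371]
ee_rot: [3.142, -0.0, -2.061]
force: [0.1, -0.1, 0.2]
width: 0.0873
t: 22.72
eef_pos: [0.6164, -0.1247, 0.5174]
ee_rot: [-3.141, -0.0, -1.435]
force: [0.1, 1.4, -0.0]
width: 0.0872
22.725 [ 0.1  1.4 -0. ] [ 0.047  0.088 -0.019] [ 0.6164 -0.1247  0.5174] -1.4353
```

View pics/b9.png

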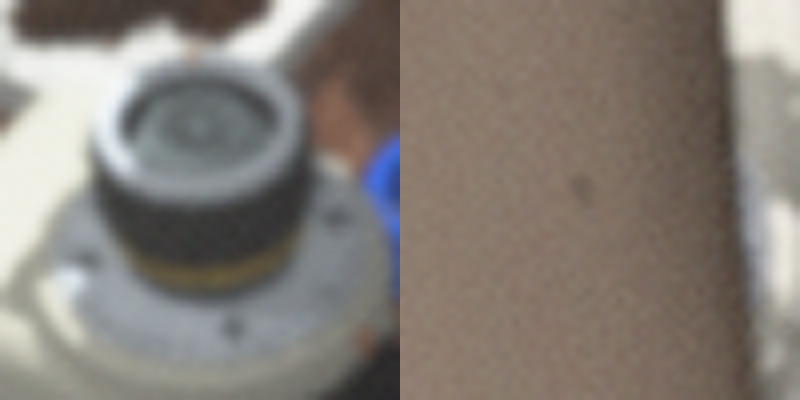

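View pics/scene9.png

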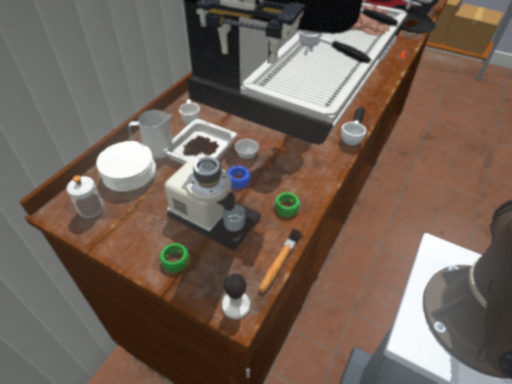

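The collar sits level on the brass ring, with its rim at scene ≈(207,166) and the index line at ≈(206,157), a few degrees past the previous look. Brush, tamper and basket look to be where they started, and the gripper is clear. Handing in.

```bash
python3 - <<'E'
from h import *
for t,n in(("tamper_mid","scene"),("grinder_brush_mid","scene"),("filter_basket_mid","scene")):
    print(t,[(np.round(r['box'],1).tolist(),round(r['score'],2)) for r in arm.search_frame(t,n)][:1])
print(arm.get_state()['qd'].round(3)); arm.job_done()
E
```

```text
tamper_mid [([225.4, 275.4, 251.6, 317.6], 0.82)]
grinder_brush_mid [([259.7, 232.8, 302.3, 293.2], 0.95)]
filter_basket_mid [([234.5, 138.0, 258.9, 158.3], 0.92)]
[ 0.015 -0.003 -0.     0.001 -0.001  0.002]
the job is handed in; nothing more can be done
```

The black collar is back on the grinder's neck, screwed down clockwise about 255° net with one re-grip and let go snug. I handed the job in at about 23 s. I estimate the brass ring pushes back with 20–35 N, inside the 15–80 N window, but I could not measure that force directly.

- **Level, and turned with the tool:** the last scene picture shows the collar level and seated on the brass ring. Its orange index line agreed with the turns I counted to within about 7°.
- **Bystanders and gripper:** the brush, tamper and filter basket were found within a few pixels of where they started, which is about the detectors' own scatter. The gripper was clear and feeling almost no force.
- **Disagreement on snugness:** the last turning torque was about 0.51 N m, which on the scale in the task would mean about 69 N. Turning the collar back and forth showed that much of that torque is friction. The angle turned against the ring points to 20–35 N. Both readings lie inside the snug window, so I stopped there.
- **Slack on the way:** the tool stopped following the thread for about 40° just as the ring was reached. I took this as slack in the thread being taken up.

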